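Register a specimen block in the corner of a stage and hold it

TASK

Turn the captive hex nut on the stage about a quarter turn counter-clockwise so that its clip finger swings clear of the corner. Then take the rectangular resin block from the desk, set it flat on the stage with its long side along the long stop, and press it home into the corner so that it bears on the long stop and the side stop at once. Finish while still holding it there with the gripper, pressing on both stops, and leave the other things on the desk where they are.

Things in the scene. Friction and masses are not known exactly. Their poses are not given: they have to be found in the camera images.
- stage: Dark steel registration stage, a fixed plate 190 (x) x 220 (y) mm on rubber feet, its flat polished top 20 mm above the desk (the block slides easily on plate and stops). Origin: centre of its underside at desk height, z up. In its frame the long stop is on the +x side, the side stop on the +y side, and the swing clip's nut at x = 40, y = -75 mm.
- corner (a point): Point on the stage's top (20 mm above the desk) where the inner faces of the two stops, extended, would meet. Axes as the stage's: the long stop's face looks to -x, the side stop's to -y, so the block is home when its centre is 20 mm to -x and 30 mm to -y of this point. The stops end 10 mm short of it (corner relief).
- long_stop: Aluminium bar screwed to the stage, 95 mm long along the stage's y, 18 mm thick, 12 mm high above the plate. Origin: centre of its underside, on the plate's top; its inner face is 9 mm to -x of that. Rigid.
- side_stop: Aluminium bar screwed to the stage, 55 mm long along the stage's x, 18 mm thick, 12 mm high above the plate. Origin: centre of its underside, on the plate's top; its inner face is 9 mm to -y of that. Rigid.
- clip (a joint): Angle (0 to 1.6 rad) of the flat steel clip finger (125 x 14 mm, 4 to 10 mm above the plate), turning about the vertical with the hex nut fixed on it. At 0 it points along the stage's +y, over the block's place; growing values swing it counter-clockwise seen from above, towards the stage's -x. It stays where left (friction 0.06 N m). Clear of the block's place from 1.1.
- nut_top (a point): Centre of the top of the captive hex nut on the clip's pivot, 56 mm above the desk. Nut 24 mm across flats; its flats reach from 12 to 36 mm above the plate. The point turns with the clip (its axes equal the stage's when the joint reads 0): one pair of flats faces its +x and -x, the others lie 60 degrees either side.
- block: The rectangular cast-resin specimen block: straw-coloured resin on a white base, pinkish specimens in its top; 40 (x) x 60 (y) x 40 (z) mm, about 0.12 kg, loose on the desk. Origin: centre of its underside, z up.
- mount_a: round cast-resin specimen mount, upright disc 38 mm diameter, 28 mm tall, loose; origin centre of underside. Bystander.
- mount_b: a second round resin mount like mount_a (38 mm diameter, 28 mm tall), loose; origin centre of underside. Bystander.
- slide_box: open wooden box of glass slides, 90 x 190 x 32 mm, loose; origin centre of underside. Bystander.
- oil_bottle: small amber bottle, 32 mm diameter, 65 mm tall, loose; origin centre of underside. Bystander.
- beaker: white cup, 70 mm diameter, 85 mm tall, loose; origin centre of underside. Bystander.
- dish: closed white culture dish, 90 mm diameter, 16 mm tall, loose; origin centre of underside. Bystander.
- mouse: black computer mouse, 64 mm diameter, 34 mm tall, loose; origin centre of underside. Bystander.
- stain_bottle: white plastic bottle, 56 mm diameter, 110 mm tall, loose; origin centre of underside. Bystander.
Not all that is in view belongs to the job. What is shaped like the block but green or purple is not meant.

How it is judged:
By the outcome, as a careful person would: the job done as asked, in the order asked, and still so for the second after the job is handed in, while the arm keeps its last pose, push and grip.
It also fails if it takes over 58 s, if anything falls off the work surface, if the arm or the gripper's body presses on something with over 40 N, if the wrist force passes 120 N, or if a joint passes its speed limit or range.

ROBOT

A 7-joint arm with a two-finger parallel gripper is mounted at the origin on the work surface. World frame = base frame: x ahead of the robot, y to its left, z up, the work surface at z = 0. Lengths are in m, angles in rad, forces in N, time in s.
With the tool pointing down it reaches from about 0.35 to 0.9 m from the base axis. Payload 8.1 kg.
Tool frame: the origin (TCP) lies at the very end of the fingers, on their centre line; the grasp point (between the pads) lies 19 mm behind it; z points along the fingers, x is the direction in which the jaws open and shut, and the axes are right-handed (so a half turn about z gives the same grasp; the last joint's range is limited). The gripper opens to 92 mm and grips with 3 to 60 N. Pads are 19 mm wide; open, the fingers measure 130 mm over their backs; the gripper's body (75 mm by 190 mm) begins 47 mm behind the grasp point.
Start: joints at [-1.266, 0.434, 0.025, 1.573, -0.012, 1.134, -0.075], TCP at [0.248, 0.574, 0.227] pointing down, gripper open.
Joint ranges: [-2.62, 2.62], [-0.44, 2.09], [-1.27, 1.32], [0.08, 2.57], [-1.32, 4.46], [0.12, 2], [-2.74, 2.74]. Speed limits (rad/s): [2.22, 2.22, 3.01, 3.01, 3.14, 3.14, 3.14].

INTERFACE

Orientations are given as a unit quaternion [x, y, z, w].
In Python, from cell import get_state, imaging, order gives the robot as it stands. The module is installed in compiled form; this text tells all that it offers.
- The arm moves only by the tool play_rows, never from a script. Its argument "deltas" is a list of rows, each an object of numbers: "x", "y", "z": the shift along the tool's x, y, z in mm; "ax", "ay", "az": the turn, a rotation vector about the tool's x, y, z in degrees; "hand": the opening, from -1 (shut) to 1 (fully open). A call has 1 to 8 rows; each row is the pose to reach, as a shift and turn from the pose measured when the call began, along the tool's axes at that moment; what a row does not reach only later rows make up. A row lasts 1/12 s, in which the tool goes at most 41.7 mm and 7.16 degrees, less where a joint would pass 70% of its speed; a pose out of reach is approached as far as the arm can. A call with a gripper value outside its range is refused whole. The fingers move at their own pace and stop on an object; "newtons" is the grip in N (left out, the last holds). Time passes only in rows, so rows that repeat a pose let the fingers close. It gives the time, the measured TCP pose, the force and the opening at its end, in the units of the state.
- get_state(): the state, without advancing time (a new reading comes with each control period).
- imaging.get_image(name): name is "side" or "top" or "wrist"; returns the picture (420x560x3 uint8, red, green, blue); there is no depth.
- imaging.calibration(name): a dict with "fx", "fy", "cx", "cy" (pixels), "dist_coeffs" ([k1, k2, p1, p2, k3] as OpenCV has them; the pictures are not rectified), "rvec" (rotation vector, rad) and "tvec" (3), from world to camera coordinates, as OpenCV has them. Camera axes: x right, y down, z forward; pixel columns grow to the right and rows downward; lengths in m; the calibration is good to about 2 mm. A picture is of the moment at which its call begins: read the wrist's pose just before it. calibration takes no time and is no camera call; for the wrist camera it gives the pose at the moment of the call.
- order.hand_in(): hands the job in, once; it reports no verdict.
The state is a dict: "time_s": time; "joint_positions": joint angles; "qd": joint speeds; "joint_efforts": joint torques, N m; "ee_pos": TCP position; "tcp_rot": TCP orientation; "contact_force": force on the tool from outside, world axes, zero at the start; "wrist_torque": the same for the moment, N m; "opening": finger opening in m.
Only numpy, scipy, OpenCV 4.12 (cv2) and the standard library are available. Lean on these libraries where they do the work, as an engineer would, in place of code of your own. Each camera call takes 0.05 s, during which the arm holds its last target. There are 200 camera calls.

## Working session

There is one attempt and no reset: what is moved stays moved. The work goes in short steps, Python scripts to look and compute and a tool call to move; the robot and the scene stay as the last step left them, time stands still between calls to the robot, and variables do not carry over. Pictures are saved under pics/ and viewed, about 8 in all and at most 12, crops included, and the job is handed in when it is done.

Besides the shell and the picture viewer there is one more tool, called in YAML: its name, and indented under it one key for each argument. play_rows: Moves the arm, as the interface text tells. Its arguments: {"type":"object","properties":{"deltas":{"type":"array"},"newtons":{"type":"number"}},"required":["deltas"]}

```bash
mkdir -p pics; cat > h.py <<'E'
import numpy as np, cv2
from scipy.spatial.transform import Rotation as R
from cell import get_state, imaging, order
def cal(n):
    c=imaging.calibration(n)
    K=np.array([[c['fx'],0,c['cx']],[0,c['fy'],c['cy']],[0,0,1.]])
    return K,np.array(c['dist_coeffs'],float),np.array(c['rvec'],float),np.array(c['tvec'],float)
def ray(c,px):
    K,d,r,t=c
    p=cv2.undistortPoints(np.array(px,float).reshape(-1,1,2),K,d).reshape(-1,2)
    M=cv2.Rodrigues(r)[0]
    return -M.T@t, np.c_[p,np.ones(len(p))]@M
def onplane(c,px,z):
    o,D=ray(c,px); return o+D*((z-o[2])/D[:,2])[:,None]
def proj(c,P):
    K,d,r,t=c; return cv2.projectPoints(np.array(P,float).reshape(-1,1,3),r,t,K,d)[0].reshape(-1,2)
def totool(P):  # world point -> mm in present tool axes
    s=get_state(); return R.from_quat(s['tcp_rot']).inv().apply(np.array(P)-s['ee_pos'])*1000
def snap(n,f):
    c=cal(n); im=imaging.get_image(n); cv2.imwrite('pics/'+f,im[:,:,::-1]); return c,im
E
python3 - <<'E'
from h import *
a=[snap(n,n+'0.png') for n in ('top','side')]
print(get_state())
for n,(c,im) in zip('ts',a): print(ray(c,[[280,210]]))
E
```

```text
{'time_s': 0.1, 'joint_positions': array([-1.26560289,  0.43513182,  0.02497456,  1.57401689, -0.01159638,
        1.13402505, -0.0750647 ]), 'qd': array([ 0.0003984 , -0.00218026,  0.00023944, -0.00242526, -0.00205178,
        0.00047491,  0.00233253]), 'joint_efforts': array([ 1.82206564e-03, -6.69108725e+01,  9.87817571e-01, -3.15146756e+01,
       -6.04744605e-02,  3.73562600e-02,  4.04728974e-05]), 'ee_pos': array([0.24772878, 0.57329108, 0.22603266]), 'tcp_rot': array([ 8.35647884e-01,  5.49265053e-01, -5.60772928e-04,  4.48526817e-04]), 'contact_force': array([ 0.26547173, -0.85631485, -1.15278012]), 'wrist_torque': array([-0.04982741,  0.00153785, -0.04627256]), 'opening': 0.09203206692507937}
(array([0.22877413, 0.03027042, 1.62200605]), array([[ 0.21630536, -0.00948961, -0.97635983]]))
(array([ 0.02014084, -0.69027703,  0.62458181]), array([[ 0.51521246,  0.67282626, -0.53102122]]))
```

View pics/top0.png

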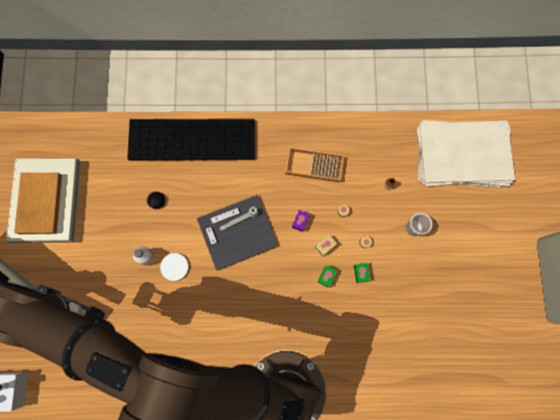

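View pics/side0.png

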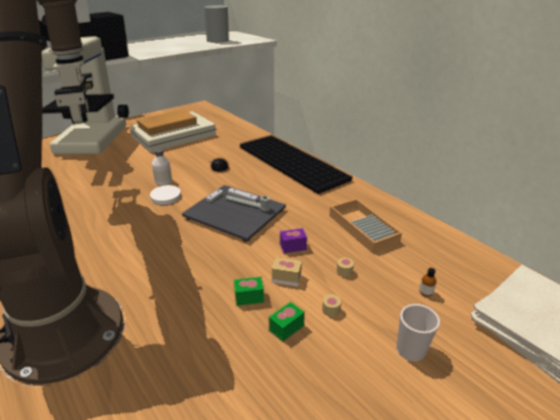

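The top view shows the stage near (238,232), the nut near (253,211), the stops at (225,215) and (210,236), and the straw block near (327,245). The side view agrees: block (287,270), nut (265,203).

```bash
python3 - <<'E'
from h import *
c=cal('top'); im=cv2.imread('pics/top0.png'); h=cv2.cvtColor(im,cv2.COLOR_BGR2HSV)
m=((h[...,2]<95)&(h[...,1]<90)).astype(np.uint8)
roi=np.zeros_like(m); roi[190:272,192:284]=1; m&=roi
m=cv2.morphologyEx(m,cv2.MORPH_CLOSE,np.ones((9,9)))
k=max(cv2.findContours(m,0,2)[0],key=cv2.contourArea)
box=cv2.boxPoints(cv2.minAreaRect(k)); P=onplane(c,box,.02)
print(box,P.round(3),'sides',np.linalg.norm(P-np.roll(P,1,0),axis=1).round(3),'ctr',P.mean(0).round(3))
print('nut',onplane(c,[[253,211]],.056).round(3))
print('stops',onplane(c,[[225,215],[210,236]],.032).round(3))
print('block',onplane(c,[[327,245]],.04).round(3))
s=cal('side')
print('block side',onplane(s,[[287,266]],.04).round(3),'nut side',onplane(s,[[265,201]],.056).round(3))
# wrist cam in tool frame
w=cal('wrist'); st=get_state(); o,D=ray(w,[[280,210],[380,210],[280,310]])
q=R.from_quat(st['tcp_rot']).inv(); print('wristcam tool',q.apply(o-st['ee_pos']),q.apply(D),w[0])
E
```

```text
[[196.70778 218.39143]
 [257.60858 194.70778]
 [277.55762 246.00536]
 [216.65683 269.68903]] [[0.556 0.295 0.02 ]
 [0.637 0.091 0.02 ]
 [0.461 0.024 0.02 ]
 [0.383 0.224 0.02 ]] sides [0.187 0.22  0.189 0.215] ctr [0.509 0.158 0.02 ]
nut [[0.573 0.104 0.056]]
stops [[0.565 0.199 0.032]
 [0.494 0.247 0.032]]
block [[ 0.461 -0.139  0.04 ]]
block side [[ 0.46  -0.142  0.04 ]] nut side [[0.567 0.09  0.056]]
wristcam tool [ 0.0006064  -0.07206873 -0.1579725 ] [[0.00918301 0.27224246 0.96222301]
 [0.32975008 0.27203943 0.96204236]
 [0.00932253 0.58082906 0.87534681]] [[311.71006174   0.         277.36032846]
 [  0.         311.71006174 209.59412874]
 [  0.           0.           1.        ]]
```

```bash
python3 - <<'E'
from h import *
print(totool([.573,.104,.19]))
E
```

```text
[-301.74260635  484.71730843   36.52892274]
```

play_rows:
  deltas:
    - {"x": -10,"y": 16,"z": 0,"az": 3}
    - {"x": -30,"y": 48,"z": 0,"az": 8}
    - {"x": -52,"y": 84,"z": 2,"az": 14}
    - {"x": -74,"y": 119,"z": 4,"az": 20}
    - {"x": -96,"y": 154,"z": 6,"az": 26}
    - {"x": -118,"y": 190,"z": 8,"az": 32}
    - {"x": -140,"y": 225,"z": 10,"az": 38}
    - {"x": -162,"y": 260,"z": 12,"az": 45,"hand": 1}

```text
invalid input at $.deltas[0]: expected keys x, y, z, ax, ay, az, hand
```

```bash
python3 - <<'E'
from h import *
s=get_state();x=R.from_quat(s['tcp_rot']).apply([1,0,0]);print(s['ee_pos'],np.degrees(np.arctan2(x[1],x[0])),totool([.573,.104,.17]))
E
```

```text
[0.24772878 0.57329108 0.22603266] 66.63322825106674 [-301.71400759  484.71463653   56.52890211]
```

All keys are needed in each row.

play_rows:
  deltas:
    - {"x": -10,"y": 16,"z": 0,"ax": 0,"ay": 0,"az": 3,"hand": 1}
    - {"x": -30,"y": 48,"z": 0,"ax": 0,"ay": 0,"az": 8,"hand": 1}
    - {"x": -52,"y": 84,"z": 2,"ax": 0,"ay": 0,"az": 14,"hand": 1}
    - {"x": -74,"y": 119,"z": 4,"ax": 0,"ay": 0,"az": 20,"hand": 1}
    - {"x": -96,"y": 154,"z": 6,"ax": 0,"ay": 0,"az": 26,"hand": 1}
    - {"x": -118,"y": 190,"z": 8,"ax": 0,"ay": 0,"az": 32,"hand": 1}
    - {"x": -140,"y": 225,"z": 10,"ax": 0,"ay": 0,"az": 38,"hand": 1}
    - {"x": -162,"y": 260,"z": 12,"ax": 0,"ay": 0,"az": 45,"hand": 1}

```text
time_s: 0.77
ee_pos: [0.4227, 0.3195, 0.2141]
tcp_rot: [0.983, 0.185, -0.0, 0.001]
contact_force: [0.6, 0.2, -0.2]
opening: 0.0916
```

```bash
cat >> h.py <<'E'
def rep(P=None,yaw=None):
    s=get_state();x=R.from_quat(s['tcp_rot']).as_matrix()
    y=np.degrees(np.arctan2(x[1,0],x[0,0])); print('t',s['time_s'],s['ee_pos'].round(4),'yaw',y.round(2),'tilt',np.degrees(np.arccos(-x[2,2])).round(2),'q',s['joint_positions'].round(2),'F',s['contact_force'].round(1),'op',round(s['opening'],4))
    if P is not None: print('tool mm',totool(P).round(1),'az',None if yaw is None else ((y-yaw+180)%360-180).round(1))
E
python3 -c "
from h import *
rep([.573,.104,.17],21.7)"
```

```text
t 0.7667 [0.4227 0.3195 0.2141] yaw 21.36 tilt 0.09 q [-0.96  0.29  0.28  1.84 -0.09  1.02 -0.28] F [ 0.6  0.2 -0.2] op 0.0916
tool mm [ 61.5 255.4  44.3] az -0.3
```

play_rows:
  deltas:
    - {"x": 9,"y": 36,"z": 6,"ax": 0,"ay": 0,"az": 0,"hand": 1}
    - {"x": 18,"y": 74,"z": 13,"ax": 0,"ay": 0,"az": 0,"hand": 1}
    - {"x": 27,"y": 112,"z": 20,"ax": 0,"ay": 0,"az": 0,"hand": 1}
    - {"x": 36,"y": 150,"z": 27,"ax": 0,"ay": 0,"az": 0,"hand": 1}
    - {"x": 45,"y": 188,"z": 34,"ax": 0,"ay": 0,"az": 0,"hand": 1}
    - {"x": 54,"y": 225,"z": 40,"ax": 0,"ay": 0,"az": 0,"hand": 1}
    - {"x": 61,"y": 255,"z": 44,"ax": 0,"ay": 0,"az": 0,"hand": 1}
    - {"x": 61,"y": 255,"z": 44,"ax": 0,"ay": 0,"az": 0,"hand": 1}

```text
time_s: 1.43
ee_pos: [0.5749, 0.0963, 0.1695]
tcp_rot: [0.983, 0.181, -0.0, 0.003]
contact_force: [-0.3, -0.8, 0.1]
opening: 0.0919
```

```bash
python3 -c "
from h import *
rep([.573,.104,.17],21.7)
c,im=snap('wrist','w1.png'); np.savez('w1.npz',*c)"
```

```text
t 1.4333 [0.5749 0.0963 0.1695] yaw 20.86 tilt 0.33 q [-0.52  0.43  0.35  1.77 -0.17  0.97  0.27] F [-0.3 -0.8  0.1] op 0.0919
tool mm [ 0.9 -7.9 -0.6] az -0.8
```

View pics/w1.png

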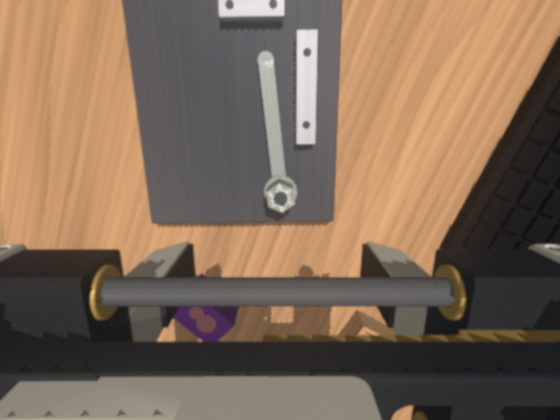

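The wrist picture shows the nut near (281,196), the clip's tip at (265,58), the long stop at x 296–317, y 30–145, and the side stop at x 219–284 with its lower edge near y 16.

```bash
python3 - <<'E'
from h import *
c=[np.load('w1.npz')[k] for k in np.load('w1.npz')]; im=cv2.imread('pics/w1.png'); h=cv2.cvtColor(im,cv2.COLOR_BGR2HSV)
yaw=lambda v:np.degrees(np.arctan2(v[1],v[0]))
# stage bottom+right edges, top z=.02
st=((h[...,1]<90)&(h[...,2]<110)).astype(np.uint8); st[240:]=0; st[:,:110]=0; st[:,360:]=0
st=cv2.morphologyEx(st,cv2.MORPH_CLOSE,np.ones((25,25)))
e=lambda p:cv2.fitLine(np.float32(p),cv2.DIST_HUBER,0,.01,.01).ravel()
L=[];Rr=[];B=[]
for y in range(60,205,5):
    xs=np.where(st[y])[0]; L.append((xs[0],y)); Rr.append((xs[-1]+1,y))
for x in range(170,325,5): B.append((x,np.where(st[:,x])[0][-1]+1))
for n,p in(('L',L),('R',Rr),('B',B)):
    P=onplane(c,p,.02); l=e(P[:,:2]); print(n,'yaw',yaw(l).round(2),'pt',l[2:].round(4))
# bright metal
m=((h[...,2]>150)&(h[...,1]<60)).astype(np.uint8); m[240:]=0
for k in cv2.findContours(m,0,2)[0]:
    if cv2.contourArea(k)<60: continue
    r=cv2.minAreaRect(k); b=cv2.boxPoints(r); P=onplane(c,b,.032)[:,:2]
    print(cv2.contourArea(k),b.round().tolist(),P.round(4).tolist())
for n,p,z in(('nut',(281,196),.056),('tip',(265,58),.03),('clip mid',(272,110),.03)): print(n,onplane(c,[p],z).round(4))
big=cv2.resize(im[150:240,230:340],None,fx=6,fy=6,interpolation=cv2.INTER_CUBIC); cv2.imwrite('pics/w1c.png',big)
E
```

```text
L yaw -68.22 pt [0.4291 0.1152]
R yaw -68.1 pt [0.6033 0.1807]
B yaw 21.6 pt [0.5488 0.0555]
2245.5 [[241.0, 55.0], [272.0, 50.0], [299.0, 208.0], [269.0, 213.0]] [[0.5012, 0.2046], [0.5242, 0.2178], [0.5991, 0.0952], [0.573, 0.0794]]
2262.5 [[296.0, 29.0], [317.0, 29.0], [317.0, 143.0], [296.0, 143.0]] [[0.538, 0.2398], [0.5545, 0.2461], [0.5912, 0.1594], [0.573, 0.1525]]
932.5 [[218.0, 0.0], [284.0, 0.0], [284.0, 16.0], [218.0, 16.0]] [[0.4701, 0.2366], [0.5208, 0.2559], [0.525, 0.2452], [0.4736, 0.2255]]
nut [[0.5759 0.1057 0.056 ]]
tip [[0.5211 0.2099 0.03  ]]
clip mid [[0.5419 0.1719 0.03  ]]
```

View pics/w1c.png

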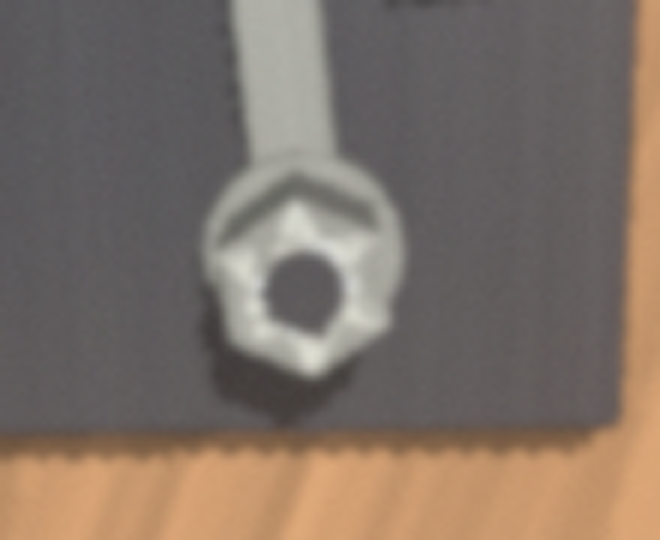

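The crop shows the nut's centre at (280,198) in the full picture, with a vertex pair along the clip. The stage edges put the nut at (0.5768, 0.1044), which agrees, and the clip stands about 5.6° open.

```bash
python3 -c "
from h import *
rep([.5765,.1043,.039],27.4)"
```

```text
t 1.4833 [0.5734 0.0998 0.1696] yaw 20.99 tilt 0.22 q [-0.52  0.43  0.35  1.77 -0.17  0.97  0.27] F [-0.6  0.7  0.4] op 0.0919
tool mm [  4.8  -3.5 130.6] az -6.4
```

play_rows:
  deltas:
    - {"x": 5,"y": -3.5,"z": 15,"ax": 0,"ay": 0,"az": -6.4,"hand": 1}
    - {"x": 5,"y": -3.5,"z": 40,"ax": 0,"ay": 0,"az": -6.4,"hand": 0.2}
    - {"x": 5,"y": -3.5,"z": 65,"ax": 0,"ay": 0,"az": -6.4,"hand": 0.0}
    - {"x": 5,"y": -3.5,"z": 85,"ax": 0,"ay": 0,"az": -6.4,"hand": 0.0}
    - {"x": 5,"y": -3.5,"z": 85,"ax": 0,"ay": 0,"az": -6.4,"hand": 0.0}

```text
time_s: 1.9
ee_pos: [0.5734, 0.1055, 0.0808]
tcp_rot: [0.971, 0.238, -0.004, 0.001]
contact_force: [-0.3, -0.3, -0.2]
opening: 0.0701
```

```bash
python3 -c "
from h import *
rep([.5765,.1043,.039],27.4)"
```

```text
t 1.9 [0.5734 0.1055 0.0808] yaw 27.49 tilt 0.53 q [-0.48  0.54  0.29  1.85 -0.2   0.79  0.39] F [-0.3 -0.3 -0.2] op 0.0701
tool mm [ 2.6  2.5 41.8] az 0.1
```

play_rows:
  deltas:
    - {"x": 2.6,"y": -1,"z": 15,"ax": 0,"ay": 0,"az": 0,"hand": 0.1}
    - {"x": 2.6,"y": -1,"z": 32,"ax": 0,"ay": 0,"az": 0,"hand": 0.1}
    - {"x": 2.6,"y": -1,"z": 41,"ax": 0,"ay": 0,"az": 0,"hand": 0.1}
    - {"x": 2.6,"y": -1,"z": 41,"ax": 0,"ay": 0,"az": 0,"hand": 0.1}

```text
time_s: 2.23
ee_pos: [0.5737, 0.108, 0.0388]
tcp_rot: [0.971, 0.238, -0.006, 0.001]
contact_force: [-0.3, 0.1, 0.0]
opening: 0.0505
```

```bash
python3 -c "
from h import *
rep([.5765,.1043,.039],27.4)
snap('wrist','w2.png')"
```

```text
t 2.2333 [0.5737 0.108  0.0388] yaw 27.54 tilt 0.67 q [-0.46  0.6   0.27  1.87 -0.22  0.71  0.41] F [-0.3  0.1  0. ] op 0.0505
tool mm [ 0.8  4.6 -0.2] az 0.1
```

View pics/w2.png

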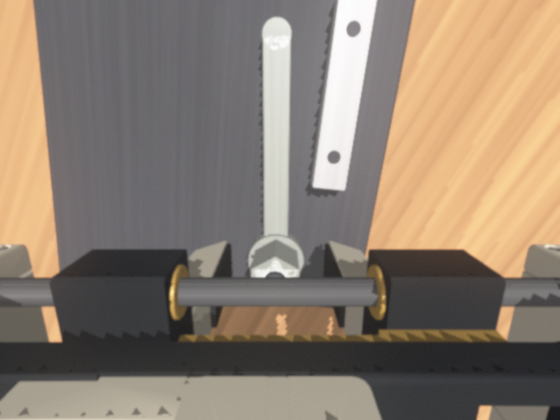

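The nut is centred between the fingers (275,270), the clip lies square to the jaws. Shift 4.5 mm along tool y and close.

play_rows:
  deltas:
    - {"x": 0.5,"y": 4.5,"z": 0,"ax": 0,"ay": 0,"az": 0,"hand": 0.1}
    - {"x": 0.5,"y": 4.5,"z": 0,"ax": 0,"ay": 0,"az": 0,"hand": -0.3}
    - {"x": 0.5,"y": 4.5,"z": 0,"ax": 0,"ay": 0,"az": 0,"hand": -1}
    - {"x": 0.5,"y": 4.5,"z": 0,"ax": 0,"ay": 0,"az": 0,"hand": -1}
    - {"x": 0.5,"y": 4.5,"z": 0,"ax": 0,"ay": 0,"az": 0,"hand": -1}
    - {"x": 0.5,"y": 4.5,"z": 0,"ax": 0,"ay": 0,"az": 0,"hand": -1}
    - {"x": 0.5,"y": 4.5,"z": 0,"ax": 0,"ay": 0,"az": 0,"hand": -1}
    - {"x": 0.5,"y": 4.5,"z": 0,"ax": 0,"ay": 0,"az": 0,"hand": -1}
  newtons: 25

```text
time_s: 2.95
ee_pos: [0.5751, 0.103, 0.04]
tcp_rot: [0.971, 0.237, -0.007, 0.001]
contact_force: [-5.9, -3.7, 7.7]
opening: 0.0238
```

```bash
python3 -c "
from h import *
rep([.5765,.1043,.039],27.4)"
```

```text
t 2.95 [0.5751 0.103  0.04  ] yaw 27.48 tilt 0.79 q [-0.46  0.6   0.27  1.86 -0.22  0.72  0.42] F [-5.9 -3.7  7.7] op 0.0238
tool mm [ 1.9 -0.5  1. ] az 0.1
```

play_rows:
  deltas:
    - {"x": -0.5,"y": 0,"z": 0,"ax": 0,"ay": 0,"az": -3,"hand": -1}
    - {"x": -0.5,"y": 0,"z": 0,"ax": 0,"ay": 0,"az": -7,"hand": -1}
    - {"x": -0.5,"y": 0,"z": 0,"ax": 0,"ay": 0,"az": -12,"hand": -1}
    - {"x": -0.5,"y": 0,"z": 0,"ax": 0,"ay": 0,"az": -17,"hand": -1}
    - {"x": -0.5,"y": 0,"z": 0,"ax": 0,"ay": 0,"az": -22,"hand": -1}
    - {"x": -0.5,"y": 0,"z": 0,"ax": 0,"ay": 0,"az": -27,"hand": -1}
    - {"x": -0.5,"y": 0,"z": 0,"ax": 0,"ay": 0,"az": -32,"hand": -1}
    - {"x": -0.5,"y": 0,"z": 0,"ax": 0,"ay": 0,"az": -36,"hand": -1}

```text
time_s: 3.62
ee_pos: [0.5753, 0.1033, 0.0401]
tcp_rot: [0.849, 0.528, -0.006, -0.001]
contact_force: [2.0, 1.7, -4.0]
opening: 0.0236
```

```bash
python3 -c "
from h import *
rep([.5751,.103,.040],107.4)"
```

```text
t 3.6167 [0.5753 0.1033 0.0401] yaw 63.75 tilt 0.7 q [-0.33  0.59  0.09  1.85 -0.07  0.71  0.91] F [ 2.   1.7 -4. ] op 0.0236
tool mm [-0.4 -0.1  0.1] az -43.6
```

Low forces. Continue.

play_rows:
  deltas:
    - {"x": 0,"y": 0,"z": 0,"ax": 0,"ay": 0,"az": -4,"hand": -1}
    - {"x": 0,"y": 0,"z": 0,"ax": 0,"ay": 0,"az": -10,"hand": -1}
    - {"x": 0,"y": 0,"z": 0,"ax": 0,"ay": 0,"az": -16,"hand": -1}
    - {"x": 0,"y": 0,"z": 0,"ax": 0,"ay": 0,"az": -22,"hand": -1}
    - {"x": 0,"y": 0,"z": 0,"ax": 0,"ay": 0,"az": -28,"hand": -1}
    - {"x": 0,"y": 0,"z": 0,"ax": 0,"ay": 0,"az": -34,"hand": -1}
    - {"x": 0,"y": 0,"z": 0,"ax": 0,"ay": 0,"az": -40,"hand": -1}
    - {"x": 0,"y": 0,"z": 0,"ax": 0,"ay": 0,"az": -43,"hand": -1}

```text
time_s: 4.28
ee_pos: [0.5754, 0.1038, 0.0402]
tcp_rot: [0.594, 0.804, -0.005, -0.003]
contact_force: [0.2, 2.3, -2.0]
opening: 0.0235
```

```bash
python3 -c "
from h import *
rep([.5751,.103,.040],107.4)"
```

```text
t 4.2833 [0.5754 0.1038 0.0402] yaw 107.11 tilt 0.67 q [-0.19  0.59 -0.12  1.84  0.1   0.73  1.51] F [ 0.2  2.3 -2. ] op 0.0235
tool mm [-0.7 -0.5  0.2] az -0.3
```

play_rows:
  deltas:
    - {"x": 0,"y": 0,"z": 0,"ax": 0,"ay": 0,"az": 0,"hand": 0.1}
    - {"x": 0,"y": 0,"z": 0,"ax": 0,"ay": 0,"az": 0,"hand": 0.1}
    - {"x": 0,"y": 0,"z": 0,"ax": 0,"ay": 0,"az": 0,"hand": 0.1}
    - {"x": 0,"y": 0,"z": -10,"ax": 0,"ay": 0,"az": 0,"hand": 0.1}
    - {"x": 0,"y": 0,"z": -35,"ax": 0,"ay": 0,"az": 0,"hand": 0.5}
    - {"x": 0,"y": 0,"z": -70,"ax": 0,"ay": 0,"az": 0,"hand": 1}
    - {"x": 0,"y": 0,"z": -105,"ax": 0,"ay": 0,"az": 6,"hand": 1}
    - {"x": 0,"y": 0,"z": -130,"ax": 0,"ay": 0,"az": 12,"hand": 1}

```text
time_s: 4.95
ee_pos: [0.5775, 0.1047, 0.174]
tcp_rot: [0.677, 0.736, -0.004, -0.002]
contact_force: [0.0, -0.5, -0.4]
opening: 0.0722
```

```bash
python3 -c "
from h import *
rep([.461,-.14,.17],50)"
```

```text
t 4.95 [0.5775 0.1047 0.174 ] yaw 94.79 tilt 0.5 q [-0.22  0.43 -0.08  1.72  0.04  1.    1.35] F [ 0.  -0.5 -0.4] op 0.0722
tool mm [-234.1 -136.5    5.8] az 44.8
```

play_rows:
  deltas:
    - {"x": -16,"y": -9,"z": -3,"ax": 0,"ay": 0,"az": 5,"hand": 1}
    - {"x": -48,"y": -28,"z": -5,"ax": 0,"ay": 0,"az": 11,"hand": 1}
    - {"x": -82,"y": -48,"z": -5,"ax": 0,"ay": 0,"az": 17,"hand": 1}
    - {"x": -116,"y": -68,"z": -5,"ax": 0,"ay": 0,"az": 23,"hand": 1}
    - {"x": -150,"y": -87,"z": -4,"ax": 0,"ay": 0,"az": 29,"hand": 1}
    - {"x": -184,"y": -107,"z": -2,"ax": 0,"ay": 0,"az": 35,"hand": 1}
    - {"x": -214,"y": -125,"z": 2,"ax": 0,"ay": 0,"az": 41,"hand": 1}
    - {"x": -234,"y": -136,"z": 5,"ax": 0,"ay": 0,"az": 45,"hand": 1}

```text
time_s: 5.62
ee_pos: [0.4594, -0.1431, 0.1716]
tcp_rot: [0.909, 0.416, -0.004, 0.0]
contact_force: [0.4, -0.0, 0.5]
opening: 0.092
```

```bash
python3 -c "
from h import *
rep([.461,-.14,.17],50)
c,im=snap('wrist','w3.png'); np.savez('w3.npz',*c)"
```

```text
t 5.6167 [ 0.4594 -0.1431  0.1716] yaw 49.22 tilt 0.49 q [ 0.05  0.26  0.17  1.99 -0.05  0.9   1.1 ] F [ 0.4 -0.   0.5] op 0.092
tool mm [ 3.4 -0.8  1.6] az -0.8
```

View pics/w3.png

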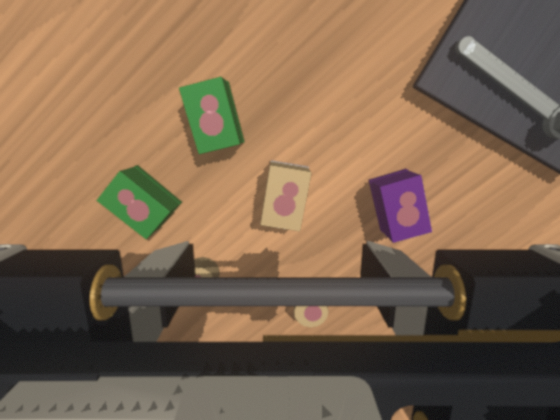

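The straw block's top lies at about (286,197), long axis near the image vertical; its greyish far side shows at y≈163. The clip now points away, towards stage −x (tip at (466,46)).

```bash
python3 - <<'E'
from h import *
c=[np.load('w3.npz')[k] for k in np.load('w3.npz')]; im=cv2.imread('pics/w3.png'); h=cv2.cvtColor(im,cv2.COLOR_BGR2HSV)
print(h[190,268],h[222,290],h[165,285],h[190,250],h[205,286])
H,S,V=[h[...,i].astype(int) for i in range(3)]
m=((V>165)&(S<115)).astype(np.uint8); r=np.zeros_like(m); r[155:240,250:322]=1; m&=r
k=max(cv2.findContours(m,0,2)[0],key=cv2.contourArea); k=cv2.convexHull(k)
P=onplane(c,k.reshape(-1,2)+0.,.04)[:,:2]*1000
ct,sz,an=cv2.minAreaRect(np.float32(P)); b=cv2.boxPoints((ct,sz,an)); 
print(ct,sz,an,cv2.boxPoints(cv2.minAreaRect(k)).round())
e=b[1]-b[0],b[2]-b[1]; L=min(e,key=np.linalg.norm); print('short axis yaw',np.degrees(np.arctan2(L[1],L[0]))%180)
rep([ct[0]/1e3,ct[1]/1e3,.015])
E
```

```text
[ 19  95 199] [ 19  95 198] [ 17  87 132] [ 14 118 206] [  0  87 175]
(463.4891357421875, -136.39166259765625) (40.00648498535156, 61.25139617919922) 39.92806625366211 [[260. 226.]
 [270. 164.]
 [312. 171.]
 [302. 233.]]
short axis yaw 39.92805
t 5.6667 [ 0.4577 -0.1466  0.1711] yaw 48.79 tilt 0.61 q [ 0.05  0.26  0.17  1.99 -0.05  0.9   1.1 ] F [-1.9 -4.  -0.1] op 0.0917
tool mm [ 13.   -1.8 156. ] az None
```

```bash
cat >> h.py <<'E'
def goal(P,yaw):
    s=get_state(); q=R.from_quat(s['tcp_rot']); g=R.from_euler('z',yaw,degrees=True)*R.from_quat([1,0,0,0])
    print('goal shift',totool(P).round(2),'rotvec',np.degrees((q.inv()*g).as_rotvec()).round(2)); rep()
E
python3 -c "
from h import *
goal([.4635,-.1362,.015],39.9)"
```

```text
goal shift [ 13.2   -1.95 156.03] rotvec [-0.14  0.59  8.89]
t 5.6667 [ 0.4577 -0.1466  0.1711] yaw 48.79 tilt 0.61 q [ 0.05  0.26  0.17  1.99 -0.05  0.9   1.1 ] F [-1.9 -4.  -0.1] op 0.0917
```

play_rows:
  deltas:
    - {"x": 6,"y": -1,"z": 15,"ax": -0.1,"ay": 0.6,"az": 5,"hand": 1}
    - {"x": 13,"y": -2,"z": 40,"ax": -0.1,"ay": 0.6,"az": 8.9,"hand": 0.5}
    - {"x": 13,"y": -2,"z": 65,"ax": -0.1,"ay": 0.6,"az": 8.9,"hand": 0.5}
    - {"x": 13,"y": -2,"z": 90,"ax": -0.1,"ay": 0.6,"az": 8.9,"hand": 0.5}
    - {"x": 13,"y": -2,"z": 100,"ax": -0.1,"ay": 0.6,"az": 8.9,"hand": 0.5}
    - {"x": 13,"y": -2,"z": 100,"ax": -0.1,"ay": 0.6,"az": 8.9,"hand": 0.5}

```text
time_s: 6.17
ee_pos: [0.4626, -0.1355, 0.0697]
tcp_rot: [0.94, 0.341, -0.002, -0.001]
contact_force: [-0.1, 0.7, 0.5]
opening: 0.0698
```

```bash
python3 -c "
from h import *
goal([.4635,-.1362,.015],39.9)"
```

```text
goal shift [ 0.34  1.35 54.71] rotvec [-0.2   0.12 -0.01]
t 6.1667 [ 0.4626 -0.1355  0.0697] yaw 39.89 tilt 0.24 q [ 0.05  0.42  0.17  2.1  -0.11  0.64  0.99] F [-0.1  0.7  0.5] op 0.0698
```

play_rows:
  deltas:
    - {"x": 0.3,"y": 1,"z": 20,"ax": -0.2,"ay": 0.1,"az": 0,"hand": 0.5}
    - {"x": 0.3,"y": 1,"z": 40,"ax": -0.2,"ay": 0.1,"az": 0,"hand": 0.5}
    - {"x": 0.3,"y": 1,"z": 54,"ax": -0.2,"ay": 0.1,"az": 0,"hand": 0.5}
    - {"x": 0.3,"y": 1,"z": 54,"ax": -0.2,"ay": 0.1,"az": 0,"hand": 0.3}
    - {"x": 0.3,"y": 1,"z": 54,"ax": -0.2,"ay": 0.1,"az": 0,"hand": -1}
    - {"x": 0.3,"y": 1,"z": 54,"ax": -0.2,"ay": 0.1,"az": 0,"hand": -1}
    - {"x": 0.3,"y": 1,"z": 54,"ax": -0.2,"ay": 0.1,"az": 0,"hand": -1}
    - {"x": 0.3,"y": 1,"z": 54,"ax": -0.2,"ay": 0.1,"az": 0,"hand": -1}
  newtons: 35

```text
time_s: 6.83
ee_pos: [0.4639, -0.1363, 0.0169]
tcp_rot: [0.94, 0.341, 0.001, 0.001]
contact_force: [-2.0, -1.2, 2.7]
opening: 0.0401
```

```bash
python3 -c "
from h import *
goal([.4635,-.1362,.015],39.9)"
```

```text
goal shift [-0.26 -0.29  1.89] rotvec [ 0.08 -0.04 -0.01]
t 6.8333 [ 0.4639 -0.1363  0.0169] yaw 39.89 tilt 0.08 q [ 0.07  0.51  0.14  2.13 -0.14  0.51  1.01] F [-2.  -1.2  2.7] op 0.0401
```

play_rows:
  deltas:
    - {"x": 0,"y": 0,"z": -8,"ax": 0,"ay": 0,"az": 0,"hand": -1}
    - {"x": 0,"y": 0,"z": -25,"ax": 0,"ay": 0,"az": 0,"hand": -1}
    - {"x": 0,"y": 0,"z": -50,"ax": 0,"ay": 0,"az": 0,"hand": -1}
    - {"x": 0,"y": 0,"z": -75,"ax": 0,"ay": 0,"az": 0,"hand": -1}
    - {"x": 0,"y": 0,"z": -100,"ax": 0,"ay": 0,"az": 0,"hand": -1}
    - {"x": 0,"y": 0,"z": -110,"ax": 0,"ay": 0,"az": 0,"hand": -1}

```text
time_s: 7.33
ee_pos: [0.4651, -0.1365, 0.1306]
tcp_rot: [0.94, 0.341, 0.003, 0.002]
contact_force: [1.1, 0.4, -0.8]
opening: 0.0397
```

```bash
python3 -c "
from h import *
x=np.array([.9285,.3714,0]);y=np.array([-.3714,.9285,0])
P=.5487*x-.017*y; P[2]=.12; print(P)
goal(P,21.8)"
```

```text
[0.51578175 0.18800268 0.12      ]
goal shift [ 246.94 -216.63   10.48] rotvec [ 0.23 -0.25 18.07]
t 7.3333 [ 0.4651 -0.1365  0.1306] yaw 39.87 tilt 0.34 q [ 0.02  0.32  0.19  2.04 -0.09  0.78  0.96] F [ 1.1  0.4 -0.8] op 0.0397
```

play_rows:
  deltas:
    - {"x": 10,"y": -9,"z": 0,"ax": 0.2,"ay": -0.2,"az": 1,"hand": -1}
    - {"x": 30,"y": -26,"z": 1,"ax": 0.2,"ay": -0.2,"az": 3,"hand": -1}
    - {"x": 53,"y": -47,"z": 2,"ax": 0.2,"ay": -0.2,"az": 5,"hand": -1}
    - {"x": 76,"y": -67,"z": 3,"ax": 0.2,"ay": -0.2,"az": 7,"hand": -1}
    - {"x": 99,"y": -87,"z": 4,"ax": 0.2,"ay": -0.2,"az": 9,"hand": -1}
    - {"x": 122,"y": -107,"z": 5,"ax": 0.2,"ay": -0.2,"az": 11,"hand": -1}
    - {"x": 145,"y": -127,"z": 6,"ax": 0.2,"ay": -0.2,"az": 13,"hand": -1}
    - {"x": 168,"y": -147,"z": 7,"ax": 0.2,"ay": -0.2,"az": 15,"hand": -1}

```text
time_s: 8.0
ee_pos: [0.4996, 0.0855, 0.1236]
tcp_rot: [0.977, 0.214, 0.0, 0.0]
contact_force: [0.8, 0.1, -1.6]
opening: 0.0398
```

```bash
python3 -c "
from h import *
goal([.5158,.188,.12],21.8)"
```

```text
goal shift [ 57.7  -86.31   3.58] rotvec [ 0.02 -0.04  2.97]
t 8.0 [0.4996 0.0855 0.1236] yaw 24.77 tilt 0.05 q [-0.42  0.36  0.19  1.99 -0.09  0.79  0.25] F [ 0.8  0.1 -1.6] op 0.0398
```

play_rows:
  deltas:
    - {"x": 17,"y": -25,"z": 1,"ax": 0,"ay": 0,"az": 2,"hand": -1}
    - {"x": 34,"y": -51,"z": 2,"ax": 0,"ay": 0,"az": 3,"hand": -1}
    - {"x": 49,"y": -73,"z": 3,"ax": 0,"ay": 0,"az": 3,"hand": -1}
    - {"x": 57,"y": -86,"z": 3.5,"ax": 0,"ay": 0,"az": 3,"hand": -1}
    - {"x": 57,"y": -86,"z": 3.5,"ax": 0,"ay": 0,"az": 3,"hand": -1}
    - {"x": 57,"y": -86,"z": 3.5,"ax": 0,"ay": 0,"az": 3,"hand": -1}

```text
time_s: 8.5
ee_pos: [0.5149, 0.1875, 0.1198]
tcp_rot: [0.982, 0.19, 0.0, 0.0]
contact_force: [0.5, -0.9, -2.0]
opening: 0.0396
```

```bash
python3 -c "
from h import *
goal([.5158,.188,.0375],21.8)
c,im=snap('wrist','w4.png'); np.savez('w4.npz',*c)"
```

```text
goal shift [ 1.04 -0.2  82.34] rotvec [0.04 0.   0.06]
t 8.5 [0.5149 0.1875 0.1198] yaw 21.86 tilt 0.04 q [-0.58  0.43  0.18  1.9  -0.1   0.82  0.03] F [ 0.5 -0.9 -2. ] op 0.0396
```

View pics/w4.png

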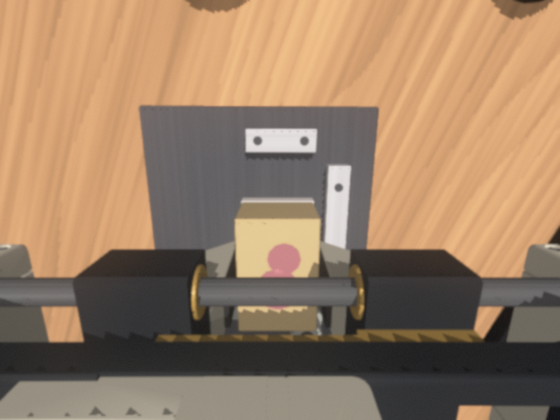

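The block sits square in the jaws (278,250), white base forward; side stop at y 128–152, long stop's inner edge near x 328.

```bash
python3 - <<'E'
from h import *
c=[np.load('w4.npz')[k] for k in np.load('w4.npz')]; im=cv2.imread('pics/w4.png'); h=cv2.cvtColor(im,cv2.COLOR_BGR2HSV)
x=np.array([.9285,.3714,0]);y=np.array([-.3714,.9285,0])
m=((h[...,2]>140)&(h[...,1]<50)).astype(np.uint8); r=m*0; r[115:245,236:360]=1; m&=r
for k in cv2.findContours(m,0,2)[0]:
    if cv2.contourArea(k)<100: continue
    b=cv2.boxPoints(cv2.minAreaRect(k)); P=onplane(c,b,.032)
    print(b.round(1).tolist(),'x',(P@x).round(4),'y',(P@y).round(4))
s=get_state()['ee_pos']; print('tcp',s@x,s@y)
E
```

```text
[[241.0, 198.0], [314.0, 198.0], [314.0, 203.0], [241.0, 203.0]] x [0.5194 0.5786 0.5787 0.5193] y [-0.0039 -0.0038 -0.008  -0.008 ]
[[320.8999938964844, 244.0], [326.3999938964844, 163.10000610351562], [351.3999938964844, 164.8000030517578], [345.79998779296875, 245.6999969482422]] x [0.5857 0.5874 0.6071 0.6069] y [-0.0437  0.0245  0.0231 -0.0453]
[[245.0, 128.0], [317.0, 128.0], [317.0, 152.0], [245.0, 152.0]] x [0.5241 0.579  0.5797 0.5236] y [0.051  0.0511 0.033  0.033 ]
tcp 0.5473373437561169 -0.018407277555180655
```

play_rows:
  deltas:
    - {"x": 1,"y": 0,"z": 15,"ax": 0,"ay": 0,"az": 0,"hand": -1}
    - {"x": 1,"y": 0,"z": 35,"ax": 0,"ay": 0,"az": 0,"hand": -1}
    - {"x": 1,"y": 0,"z": 55,"ax": 0,"ay": 0,"az": 0,"hand": -1}
    - {"x": 1,"y": 0,"z": 70,"ax": 0,"ay": 0,"az": 0,"hand": -1}
    - {"x": 1,"y": 0,"z": 78,"ax": 0,"ay": 0,"az": 0,"hand": -1}
    - {"x": 1,"y": 0,"z": 78,"ax": 0,"ay": 0,"az": 0,"hand": -1}

```text
time_s: 9.05
ee_pos: [0.515, 0.1843, 0.0405]
tcp_rot: [0.982, 0.188, -0.001, 0.001]
contact_force: [-0.2, -0.6, -1.2]
opening: 0.0397
```

```bash
python3 -c "
from h import *
goal([.5158,.188,.0369],21.8)"
```

```text
goal shift [ 2.16 -3.15  3.63] rotvec [ 0.11  0.19 -0.17]
t 9.05 [0.515  0.1843 0.0405] yaw 21.63 tilt 0.22 q [-0.56  0.54  0.16  1.96 -0.13  0.65  0.06] F [-0.2 -0.6 -1.2] op 0.0397
```

play_rows:
  deltas:
    - {"x": 2,"y": -1,"z": 2,"ax": 0.1,"ay": 0.2,"az": -0.2,"hand": -1}
    - {"x": 2,"y": -1,"z": 3.5,"ax": 0.1,"ay": 0.2,"az": -0.2,"hand": -1}
    - {"x": 2,"y": -1,"z": 4,"ax": 0.1,"ay": 0.2,"az": -0.2,"hand": -1}
    - {"x": 2,"y": -1,"z": 4,"ax": 0.1,"ay": 0.2,"az": -0.2,"hand": -1}
    - {"x": 2,"y": -1,"z": 4,"ax": 0.1,"ay": 0.2,"az": -0.2,"hand": -1}

```text
time_s: 9.47
ee_pos: [0.5168, 0.1861, 0.0371]
tcp_rot: [0.982, 0.189, 0.001, -0.0]
contact_force: [-0.8, -0.5, -1.6]
opening: 0.0394
```

```bash
python3 -c "
from h import *
x=np.array([.9285,.3714,0]);y=np.array([-.3714,.9285,0])
P=.568*x+.003*y; P[2]=.0369
goal(P,21.8)"
```

```text
goal shift [ 19.09 -22.1    0.22] rotvec [ 0.   -0.06  0.03]
t 9.4667 [0.5168 0.1861 0.0371] yaw 21.83 tilt 0.06 q [-0.55  0.55  0.15  1.96 -0.13  0.64  0.06] F [-0.8 -0.5 -1.6] op 0.0394
```

play_rows:
  deltas:
    - {"x": 0,"y": 0,"z": 1,"ax": 0,"ay": 0,"az": 0,"hand": -1}
    - {"x": 0,"y": 0,"z": 1.2,"ax": 0,"ay": 0,"az": 0,"hand": -1}
    - {"x": 4,"y": -5,"z": 1.2,"ax": 0,"ay": 0,"az": 0,"hand": -1}
    - {"x": 9,"y": -11,"z": 1.2,"ax": 0,"ay": 0,"az": 0,"hand": -1}
    - {"x": 14,"y": -16,"z": 1.2,"ax": 0,"ay": 0,"az": 0,"hand": -1}
    - {"x": 16,"y": -18,"z": 1.2,"ax": 0,"ay": 0,"az": 0,"hand": -1}
    - {"x": 16,"y": -18,"z": 1.2,"ax": 0,"ay": 0,"az": 0,"hand": -1}
    - {"x": 16,"y": -18,"z": 1.2,"ax": 0,"ay": 0,"az": 0,"hand": -1}

```text
time_s: 10.13
ee_pos: [0.5259, 0.2095, 0.0369]
tcp_rot: [0.982, 0.19, 0.002, -0.0]
contact_force: [-0.2, 0.8, 5.9]
opening: 0.0398
```

```bash
cat >> h.py <<'E'
def push():
    x=np.array([.9285,.3714,0]);y=np.array([-.3714,.9285,0]); s=get_state(); f=s['contact_force']
    print('stage F',(f@x).round(1),(f@y).round(1),f[2].round(1),'pos',(s['ee_pos']@x).round(4),(s['ee_pos']@y).round(4),'tq',s['wrist_torque'].round(2)); goal(.568*x+.003*y+[0,0,.0369],21.8)
E
python3 -c "
from h import *
push()"
```

```text
stage F 0.1 0.8 5.9 pos 0.5661 -0.0008 tq [-0.04  0.15  0.06]
goal shift [ 1.96 -3.81  0.04] rotvec [-0.01 -0.19  0.06]
t 10.1333 [0.5259 0.2095 0.0369] yaw 21.86 tilt 0.19 q [-0.58  0.57  0.15  1.92 -0.13  0.66  0.03] F [-0.2  0.8  5.9] op 0.0398
```

play_rows:
  deltas:
    - {"x": 1,"y": 0,"z": 0.6,"ax": 0,"ay": -0.2,"az": 0,"hand": -1}
    - {"x": 2,"y": 0,"z": 0.6,"ax": 0,"ay": -0.2,"az": 0,"hand": -1}
    - {"x": 3,"y": 0,"z": 0.6,"ax": 0,"ay": -0.2,"az": 0,"hand": -1}
    - {"x": 4,"y": 0,"z": 0.6,"ax": 0,"ay": -0.2,"az": 0,"hand": -1}
    - {"x": 4,"y": 0,"z": 0.6,"ax": 0,"ay": -0.2,"az": 0,"hand": -1}
    - {"x": 4,"y": 0,"z": 0.6,"ax": 0,"ay": -0.2,"az": 0,"hand": -1}

```text
time_s: 10.63
ee_pos: [0.5273, 0.2102, 0.0369]
tcp_rot: [0.982, 0.189, -0.002, 0.0]
contact_force: [-10.2, -2.9, 17.9]
opening: 0.0399
```

```bash
python3 -c "
from h import *
push()"
```

```text
stage F -10.6 1.1 17.9 pos 0.5677 -0.0007 tq [-0.92  2.36 -0.16]
goal shift [ 0.37 -3.66  0.02] rotvec [-0.04  0.26  0.04]
t 10.6333 [0.5273 0.2102 0.0369] yaw 21.84 tilt 0.27 q [-0.58  0.57  0.15  1.91 -0.14  0.67  0.04] F [-10.2  -2.9  17.9] op 0.0399
```

play_rows:
  deltas:
    - {"x": 2,"y": -1.5,"z": 0.3,"ax": 0,"ay": 0.2,"az": 0,"hand": -1}
    - {"x": 2,"y": -3,"z": 0.3,"ax": 0,"ay": 0.2,"az": 0,"hand": -1}
    - {"x": 2,"y": -4.5,"z": 0.3,"ax": 0,"ay": 0.2,"az": 0,"hand": -1}
    - {"x": 2,"y": -6,"z": 0.3,"ax": 0,"ay": 0.2,"az": 0,"hand": -1}
    - {"x": 2,"y": -6,"z": 0.3,"ax": 0,"ay": 0.2,"az": 0,"hand": -1}
    - {"x": 2,"y": -6,"z": 0.3,"ax": 0,"ay": 0.2,"az": 0,"hand": -1}
  newtons: 45

```text
time_s: 11.13
ee_pos: [0.5264, 0.2127, 0.037]
tcp_rot: [0.982, 0.188, -0.002, 0.002]
contact_force: [-4.5, -11.2, 11.4]
opening: 0.0396
```

```bash
python3 -c "
from h import *
push()"
```

```text
stage F -8.4 -8.7 11.4 pos 0.5677 0.002 tq [-2.53  1.01 -0.1 ]
goal shift [ 0.29 -1.    0.05] rotvec [ 0.14  0.26 -0.12]
t 11.1333 [0.5264 0.2127 0.037 ] yaw 21.68 tilt 0.29 q [-0.59  0.57  0.16  1.91 -0.13  0.67  0.02] F [ -4.5 -11.2  11.4] op 0.0396
```

Both stops push back with about 8.5 N. One visual check.

```bash
python3 -c "
from h import *
c,a=snap('wrist','w5.png'); _,b=snap('top','t5.png'); _,d=snap('side','s5.png')
z=lambda i,n:cv2.resize(i,n,interpolation=cv2.INTER_CUBIC)
L=z(a[80:305,160:460],(800,600))[:330]; 
o=np.vstack([L,np.hstack([z(b[180:280,180:328],(400,270)),z(d[150:258,160:320],(400,270))])])
cv2.imwrite('pics/c5.png',o[:,:,::-1]); push()"
```

```text
stage F -8.8 -9.0 11.2 pos 0.5677 0.0019 tq [-2.53  1.03 -0.11]
goal shift [ 0.29 -1.06  0.07] rotvec [ 0.13  0.25 -0.12]
t 11.2833 [0.5264 0.2127 0.037 ] yaw 21.68 tilt 0.29 q [-0.59  0.57  0.16  1.91 -0.13  0.67  0.03] F [ -4.8 -11.6  11.2] op 0.0396
```

View pics/c5.png

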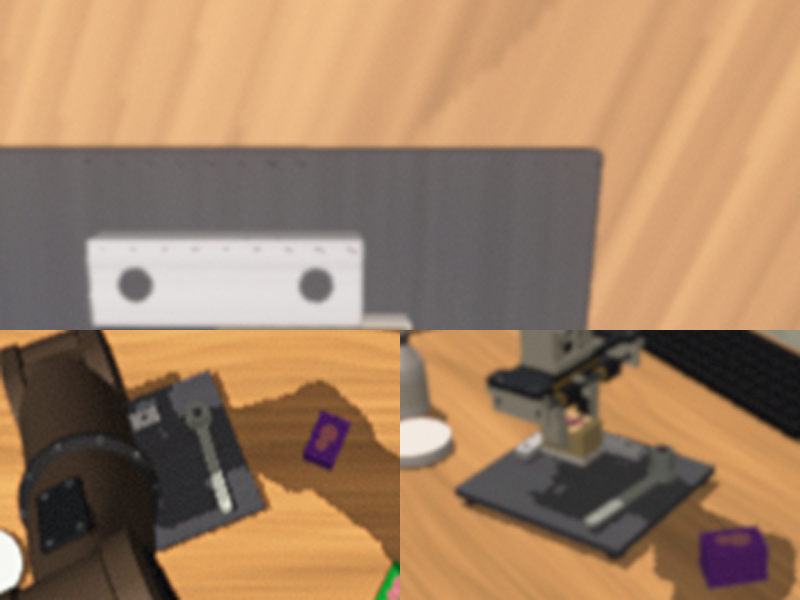

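The clip lies swung clear along stage −x, and the block stands on the stage at the stops. I'll look at the contact lines (my crop cut them off).

```bash
python3 -c "
from h import *
a=cv2.imread('pics/w5.png'); cv2.imwrite('pics/w5c.png',cv2.resize(a[150:300,180:380],None,fx=4,fy=4,interpolation=cv2.INTER_CUBIC))"
```

```text
(no output)
```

View pics/w5c.png

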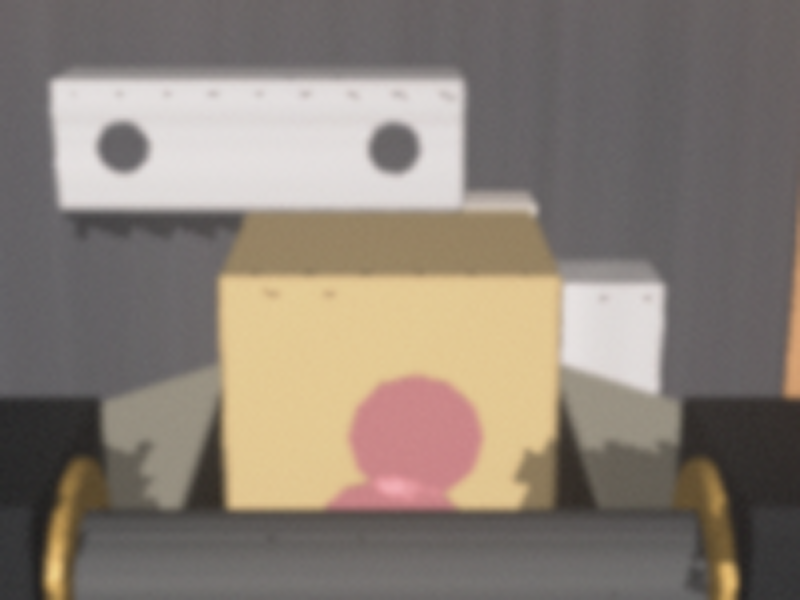

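The block is flush with the side stop (line at y≈210) and the long stop. A small levelling correction keeping the push:

play_rows:
  deltas:
    - {"x": 2.5,"y": -3,"z": 0.4,"ax": 0.4,"ay": 0.6,"az": 0,"hand": -1}
    - {"x": 2.5,"y": -3,"z": 0.4,"ax": 0.4,"ay": 0.6,"az": 0,"hand": -1}
    - {"x": 2.5,"y": -3,"z": 0.4,"ax": 0.4,"ay": 0.6,"az": 0,"hand": -1}
    - {"x": 2.5,"y": -3,"z": 0.4,"ax": 0.4,"ay": 0.6,"az": 0,"hand": -1}
    - {"x": 2.5,"y": -3,"z": 0.4,"ax": 0.4,"ay": 0.6,"az": 0,"hand": -1}
    - {"x": 2.5,"y": -3,"z": 0.4,"ax": 0.4,"ay": 0.6,"az": 0,"hand": -1}
    - {"x": 2.5,"y": -3,"z": 0.4,"ax": 0.4,"ay": 0.6,"az": 0,"hand": -1}

```text
time_s: 11.87
ee_pos: [0.5263, 0.2126, 0.0369]
tcp_rot: [0.982, 0.187, 0.0, -0.001]
contact_force: [-6.1, -11.5, 14.4]
opening: 0.039
```

```bash
python3 -c "
from h import *
push()"
```

```text
stage F -9.9 -8.4 14.4 pos 0.5676 0.002 tq [-2.72  1.61  0.08]
goal shift [ 0.38 -1.03 -0.04] rotvec [-0.11 -0.08 -0.24]
t 11.8667 [0.5263 0.2126 0.0369] yaw 21.56 tilt 0.14 q [-0.59  0.57  0.15  1.92 -0.14  0.67  0.03] F [ -6.1 -11.5  14.4] op 0.039
```

```bash
python3 -c "
from h import *
order.hand_in(); push()"
```

```text
the job is handed in; nothing more can be done
the job is handed in; nothing more can be done
```

The job is handed in at about 11.9 s of the allowed 58 s. The clip is swung clear, and the block is held in the corner against both stops.

- **Clip:** I gripped the nut and turned it about 80° counter-clockwise. It started about 5.6° open, so it now reads roughly 1.49 rad by the jaw angle. The later pictures show the finger pointing to the stage's -x, clear of the block's place.
- **Block:** I took the straw-coloured block from the desk, set it on the plate and pushed it first onto the long stop, then the side stop. The last reading before hand-in:

| Reading | Value |
|---|---|
| Force from the long stop | 9.9 N |
| Force from the side stop | 8.4 N |
| Force from the plate | 14 N |
| Gripper tilt | 0.14° |
| Gripper yaw (stage measured 21.6–21.9°) | 21.56° |

- **Picture check:** The close-up taken just before the last small levelling move showed the block flush with both stops.
- **Disagreement:** Along the side-stop direction the gripper stopped about 1 mm short of the home position worked out from the pictures. I put this down to the block sitting off-centre in the pads, since the force and the close-up both show contact.
- **Not checked:** I saw nothing touched on the desk, but I did not measure the other things again at the end. I read no state after handing in.

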